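# Load the drop feeder and hold its gate open at the mark

### The arm

A 6-joint arm with a two-finger parallel gripper is mounted at the origin on the work surface. World frame = base frame: x ahead of the robot, y to its left, z up, the work surface at z = 0. Lengths are in m, angles in rad, forces in N, time in s.
With the tool pointing down it reaches from about 0.35 to 0.85 m from the base axis. Payload 8.1 kg.
Tool frame: the origin (TCP) lies between the finger pads; the fingertips stand 11 mm ahead of it and the grasp point (between the pads) lies 8 mm behind it (tip_reach is the distance from the TCP to the fingertips, in m); z points along the fingers, y is the line along which they close (so a half turn about z gives the same grasp; the last joint's range is limited). The gripper opens to 85 mm and grips with 20 to 120 N. Pads are 22 mm wide; open, the fingers measure 114 mm over their backs; the gripper's body (76 mm by 85 mm) begins 54 mm behind the grasp point. The pads swing forward as they close: fully open they stand 13 mm farther back than shut.
Start: joints at [1.255, 0.13, 1.488, -0, 1.523, -0.085], TCP at [0.137, 0.584, 0.242] pointing down, gripper open.
Joint ranges: [-2.96, 2.96], [-0.89, 2.26], [0.02, 2.5], [-1.34, 4.48], [0, 2.73], [-2.66, 2.66]. Speed limits (rad/s): [2.39, 2.39, 2.79, 3.14, 3.14, 3.14].

### API

Orientations are given as [roll, pitch, yaw] about the fixed x, y, z axes, in that order (R = Rz(yaw) Ry(pitch) Rx(roll)).
In Python, from workcell import * gives the robot as it stands. Calls block until the motion is done:
- move_to(position, orientation): joint-space move of the TCP to a pose.
- servo_line(position, rotation=None, max_speed=0.15, max_force=None): straight line of the TCP; rotation=None keeps the orientation; max_speed is the mean speed in m/s. With max_force (N) it stops when the force on the tool has changed by that much, and returns True; else False.
- set_joints(angles): joint-space move.
- set_gripper(opening): finger opening in m; the grip force is fixed at half the most; returns when the fingers have stopped.
- sleep(seconds).
- ik(position, orientation): joint angles nearest the present ones, or None.
- get_obs(): the state.
- read_camera(name): name is "side" or "top"; returns the picture (480x640x3 uint8, red, green, blue); there is no depth.
- camera_info(name): a dict with "fovy" (degrees; the focal length in pixels is half the picture's height over the tangent of half this angle, whatever the lens; pixels are square), "cx", "cy" (the principal point, pixels), "world_to_cam" (4x4, takes a point from world to camera coordinates). Camera axes: x right, y down, z forward; pixel columns grow to the right and rows downward; lengths in m; the calibration is good to about 2 mm. A picture is of the moment at which its call begins. camera_info takes no time and is no camera call.
A pose or a line that the arm cannot do raises IKError and nothing moves.
- hand_in(): hands the job in; it is judged then, once.
Trained networks look in the newest picture that a camera, given by its name, has taken for a name from the list of things; names that differ only in an ending like _2 or _b are one class to them, and where a whole thing is asked for, a point or a joint stands for the part that bears it (a point fixed in the world has none). Each returns a list of dicts, best first, with "conf" (0 to 1); they miss things now and then, are a little off and sometimes report something else, mostly with a low value. They report only what shows in the picture. A call takes as long as a camera call. They do not tell look-alikes from the thing itself.
- recognise(camera, thing): "location" ([x, y, z] in m, in world coordinates, good to about 4 mm: the middle of the surface that is visible of it).
- trace(camera, thing): "region" (480x640 bool, what is visible of it).
- spot_point(camera, thing): "location" ([x, y, z] in m, in world coordinates, good to about 4 mm: a listed point, or the origin of a listed thing).
The state is a dict: "t": time; "joints": joint angles; "joint_velocities": joint speeds; "joint_torque": joint torques, N m; "tool_pos": TCP position; "ee_rot": TCP orientation; "contact_force": force on the tool from outside, world axes, zero at the start; "wrist_torque": the same for the moment, N m; "finger_gap": finger opening in m; "grasp_force": force on a finger pad.
Only numpy, scipy, OpenCV 4.12 (cv2) and the standard library are available. Lean on these libraries where they do the work, as an engineer would, in place of code of your own. Each camera call takes 0.05 s, during which the arm holds its last target. There are 200 camera calls.

### The job

Tip all six ball knobs from the yellow cup into the feeder's funnel while its gate is shut, and stand the empty cup upright on the bench again and let go of it. Then grip the red tab, pull the spring-loaded gate out until the white pointer is on the green mark, so that all the knobs drop into the tray, and finish still holding it there: do not let go. Leave the carton, the bottle and the screwdriver alone.

Things in the scene. Friction and masses are not known exactly. Their poses are not given: they have to be found in the camera images.
- cup: yellow scoop cup, stick handle to its -x, left or right of the feeder. Origin: centre of its underside; z up. 55 mm tall, outside diameter 76 mm at the foot, 100 mm at the rim, wall 3 mm, floor 4 mm. Handle: bar 14 mm wide (cup y), 20 mm tall (30 to 50 mm above the foot), from the wall to 160 mm from the cup's axis. About 0.15 kg without the knobs
- cup_grip (a point): good grasp point on the cup's handle: 120 mm from the cup's axis along cup -x, 40 mm above its foot; pinch the handle across cup y. Axes as the cup's
- feeder: fixed blue drop feeder. Origin: below the hopper's centre, at bench level; x points from the pull tab through the hopper to the tray, z up. Funnel mouth 130 x 130 mm, rim 170 mm high, narrowing to a chamber 76 mm (x) by 80 mm (y) floored by the slide gate, 95 mm high. Two guide rails 98 mm over their outsides, top 97 mm high, run to x = -238 mm
- hopper_mouth (a point): centre of the funnel's mouth at the rim's height, 170 mm above the bench; axes as the feeder's
- tray (a point): catch tray at the feeder's far end: this point is on its floor, 130 mm along feeder x from the hopper's centre and 6 mm above the bench. Tray 130 mm (x) by 140 mm (y) inside, walls 45 mm high; axes as the feeder's
- gate (a joint): slide gate, m: 0 = shut (start), grows as it is pulled along feeder -x, end stop at 0.095. The pointer is in the middle of the green mark at 0.075. A spring pulls it shut: about 5 N at 0, 9.5 N at 0.075; let go, it snaps back to 0
- gate_grip (a point): grasp point in the middle of the gate's red upright pull tab: 14 mm thick (feeder x), 40 mm wide (feeder y), top 153 mm above the bench, this point 138 mm; with the gate shut it is 115 mm from the hopper's centre along feeder -x. Pinch it from above across its thickness. Moves with the gate. Axes as the feeder's
- pointer (a point): middle of the white pointer bar at the foot of the red tab, 6 mm wide in x and 72 mm long in y, 100 mm above the bench; moves with the gate
- mark (a point): middle of the green mark, a band 14 mm wide (feeder x) painted across both guide rails, 190 mm from the hopper's centre along feeder -x, 100 mm above the bench: where the pointer belongs
- knob0: one of six alike black ball knobs, 22 mm diameter with a 10 mm brass flat, 14 g; origin at the ball's centre. Starts in the cup, on its floor
- knob1: one of six alike black ball knobs, 22 mm diameter with a 10 mm brass flat, 14 g; origin at the ball's centre. Starts in the cup, on its floor
- knob2: one of six alike black ball knobs, 22 mm diameter with a 10 mm brass flat, 14 g; origin at the ball's centre. Starts in the cup, on its floor
- knob3: one of six alike black ball knobs, 22 mm diameter with a 10 mm brass flat, 14 g; origin at the ball's centre. Starts in the cup, on its floor
- knob4: one of six alike black ball knobs, 22 mm diameter with a 10 mm brass flat, 14 g; origin at the ball's centre. Starts in the cup, on its floor
- knob5: one of six alike black ball knobs, 22 mm diameter with a 10 mm brass flat, 14 g; origin at the ball's centre. Starts in the cup, on its floor
- carton: red and white carton 90 x 70 x 55 mm, 0.3 kg, bystander; origin: centre of its underside
- flask: standing bottle, 60 mm diameter, 160 mm tall, bystander; origin: centre of its underside
- driver: screwdriver with orange handle lying on the bench along its x, about 200 mm long, bystander; origin: at its underside, near the middle
There are look-alikes about, which are no part of the job. Several things have the shape of the cup; the one meant has the colours described above.

How it is judged:
By the outcome, as a careful person would: the job done as asked, in the order asked, and still so for the second after the job is handed in, while the arm keeps its last pose, push and grip.
It also fails if it takes over 72 s, if anything falls off the work surface, if the arm or the gripper's body presses on something with over 40 N, if the wrist force passes 120 N, or if a joint passes its speed limit or range.

## Working session

There is one attempt and no reset: what is moved stays moved. The work goes in short steps, each a Python script; the robot and the scene stay as the last script left them, time stands still between calls to the robot, and variables do not carry over. Pictures are saved under pics/ and viewed, at most 10 in all, crops included, and the job is handed in when it is done.

```bash
mkdir -p pics; ls
python3 - <<'E'
from workcell import *
import cv2,numpy as np
for c in("side","top"):
    im=read_camera(c); cv2.imwrite(f"pics/{c}0.png",im[:,:,::-1])
    i=camera_info(c); print(c,i["fovy"],i["cx"],i["cy"],np.round(np.linalg.inv(i["world_to_cam"]),3).tolist())
    for n in("cup","cup_grip","feeder","hopper_mouth","gate_grip","mark","tray","pointer","carton","flask","driver"):
        print(n,[(np.round(d["location"],3).tolist(),round(d["conf"],2)) for d in spot_point(c,n)])
o=get_obs();print(o)
E
```

```text
pics
side 56.69906438036058 318.847975998361 235.87998739042575 [[0.772, -0.29, 0.566, -0.056], [-0.636, -0.365, 0.68, -0.676], [0.009, -0.885, -0.466, 0.621], [0.0, 0.0, 0.0, 1.0]]
cup [([0.279, 0.201, 0.0], 0.9), ([0.802, -0.228, 0.002], 0.89), ([0.55, -0.302, -0.0], 0.61)]
cup_grip [([0.434, -0.272, 0.041], 0.89), ([0.692, -0.195, 0.04], 0.71), ([0.384, 0.155, 0.041], 0.62)]
feeder [([0.635, 0.039, 0.002], 0.83)]
hopper_mouth []
gate_grip [([0.522, 0.032, 0.139], 0.6)]
mark [([0.444, 0.021, 0.101], 0.57)]
tray [([0.765, 0.05, 0.005], 0.62), ([0.518, 0.471, -0.0], 0.17)]
pointer [([0.52, 0.029, 0.105], 0.89), ([0.764, 0.053, 0.005], 0.64)]
carton [([0.576, 0.273, 0.002], 0.62)]
flask [([0.519, 0.47, -0.001], 0.9)]
driver [([0.357, -0.323, -0.003], 0.65), ([0.522, 0.031, 0.139], 0.53), ([0.577, 0.275, 0.005], 0.22)]
top 45.33392951375798 334.36638161855967 244.70555802033962 [[-0.049, -0.977, 0.209, 0.208], [-0.999, 0.048, -0.008, 0.043], [-0.002, -0.209, -0.978, 1.717], [0.0, 0.0, 0.0, 1.0]]
cup [([0.546, -0.302, 0.001], 0.66), ([0.807, -0.235, 0.001], 0.64), ([0.575, 0.268, 0.001]
[... 645 characters left out ...]
array([ 1.25463765e+00,  1.30398171e-01,  1.48822781e+00, -2.60591101e-05,
        1.52299206e+00, -8.53897791e-02]), 'joint_velocities': array([ 2.50374727e-04, -1.77269921e-03, -1.46539200e-03,  1.13265572e-04,
        1.90098466e-05, -1.42945567e-03]), 'joint_torque': array([-1.28467651e-03, -5.69323468e+01, -5.00873315e+01, -1.03749639e-04,
        1.49523647e-03, -3.95454123e-07]), 'tool_pos': array([0.13721519, 0.58409354, 0.24227802]), 'ee_rot': array([-3.14156514e+00,  2.37697839e-05,  2.91082500e+00]), 'contact_force': array([ 0.0831117 , -0.37380293,  0.10807679]), 'wrist_torque': array([-0.01966556, -0.00225439, -0.06175326]), 'grasp_force': 0.0, 'finger_gap': 0.08536442137916361}
```

View pics/side0.png

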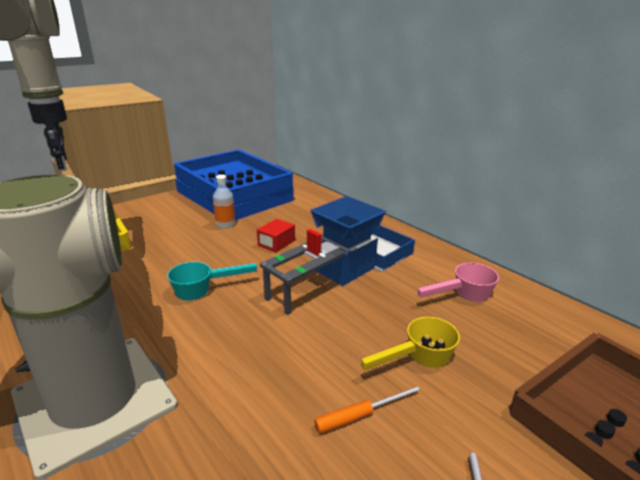

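View pics/top0.png

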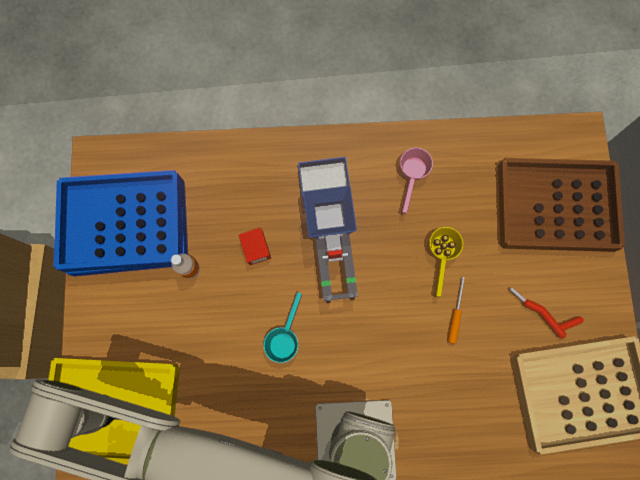

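The side view shows the yellow cup with knobs at about (432,342), the top view at (445,243), with its handle towards the robot. The pink and teal cups are look-alikes. The red tab is at (315,240) side and (334,248) top. Next I'll triangulate these and search for a feasible pouring pose.

```bash
cat > h.py <<'E'
from workcell import *
import numpy as np, cv2
from scipy.spatial.transform import Rotation as Ro
def P(c):
    i=camera_info(c); f=240/np.tan(np.radians(i["fovy"]/2))
    return np.array([[f,0,i["cx"]],[0,f,i["cy"]],[0,0,1]])@np.array(i["world_to_cam"])[:3]
def proj(c,X):
    u=P(c)@np.r_[X,1]; return u[:2]/u[2]
def tri(a,b):
    X=cv2.triangulatePoints(P("side"),P("top"),np.array(a,float).reshape(2,1),np.array(b,float).reshape(2,1)); return (X[:3]/X[3]).ravel()
def find(n,near,r=0.05):
    """triangulated location of thing n near a rough place, from both networks' reports"""
    out=[]
    for c in("side","top"):
        l=[np.array(d["location"]) for d in spot_point(c,n)]
        l=[x for x in l if np.linalg.norm(x-near)<r]
        out.append(l[0] if l else None)
    if any(o is None for o in out): return out,None
    return np.round(np.mean(out,0),4), np.round(tri(proj("side",out[0]),proj("top",out[1])),4)
G=np.array([-.12,0,.04])          # grip in cup frame
def tool(Rc,pc,flip=0,g=G):       # TCP pose for cup pose
    Rt=Rc*Ro.from_euler('x',np.pi)*Ro.from_euler('z',np.pi*flip)
    return pc+Rc.apply(g)+Rt.apply([0,0,.008]), Rt.as_euler('xyz')
def cuppose(psi,beta,th,L):       # cup yaw psi, tilted by th towards psi+beta, lip at L
    phi=psi+beta; ax=[-np.sin(phi),np.cos(phi),0]
    R=Ro.from_rotvec(np.array(ax)*th)*Ro.from_euler('z',psi)
    lip=[.05*np.cos(beta),.05*np.sin(beta),.055]
    return R, L-R.apply(lip)
E
cat > s.py <<'E'
from h import *
for c in("side","top"): read_camera(c)
for n,x in dict(cup=(.548,-.302,0),cup_grip=(.434,-.273,.04),feeder=(.634,.041,0),hopper_mouth=(.632,.042,.17),gate_grip=(.522,.031,.14),mark=(.444,.022,.1),tray=(.763,.05,.006),pointer=(.52,.03,.1)).items(): print(n,*find(n,np.array(x)))
H=np.array([.633,.041,.17]); res=[]
for psi in np.radians(range(-180,180,20)):
  for b in np.radians([-90,-70,-50,50,70,90]):
    d=np.array([np.cos(psi+b),np.sin(psi+b),0])
    for fl in(0,1):
      q=[]
      for th in np.radians([0,20,40,60,80,100,120]):
        z=.03+max(0,.055*np.cos(th)-.012*np.sin(th))
        s=ik(*tool(*cuppose(psi,b,th,H-d*.025+[0,0,z]),fl))
        if s is None: break
        q.append(s)
      if len(q)==7:
        res.append((np.abs(np.diff(q,axis=0)).max(),np.degrees(psi).round(),np.degrees(b).round(),fl,np.round(q[0],2).tolist(),np.round(q[-1],2).tolist()))
      elif len(q)==6: res.append((9+np.abs(np.diff(q,axis=0)).max(),np.degrees(psi).round(),np.degrees(b).round(),fl))
res.sort(key=lambda r:r[0]); print(len(res)); [print(*r) for r in res[:22]]
print(get_obs()["t"])
E
python3 s.py
```

```text
cup [ 0.5516 -0.3004  0.0012] [ 0.5495 -0.3014  0.0045]
cup_grip [ 0.4336 -0.2745  0.0411] [ 0.4325 -0.2747  0.0433]
feeder [0.6342 0.0418 0.0021] [0.6339 0.042  0.001 ]
hopper_mouth [0.6349 0.04   0.1695] [0.633  0.0383 0.1711]
gate_grip [0.522  0.0324 0.14  ] [0.5209 0.0316 0.1423]
mark [0.4448 0.0241 0.1018] [0.4464 0.0265 0.0996]
tray [0.762  0.0508 0.0062] [0.7632 0.0501 0.0031]
pointer [0.5198 0.0312 0.1025] [0.5202 0.0315 0.1027]
71
0.30294951805805725 20.0 -90.0 0 [0.04, -0.14, 1.78, -0.0, 1.51, 1.26] [-0.49, 1.03, 1.3, 1.42, 2.51, 0.96]
0.3029495180580577 20.0 -90.0 1 [0.04, -0.14, 1.78, -0.0, 1.51, -1.88] [-0.49, 1.03, 1.3, 1.42, 2.51, -2.18]
0.31488899260917114 0.0 -70.0 0 [0.12, -0.14, 1.77, -0.0, 1.5, 1.69] [-0.5, 1.0, 1.28, 1.5, 2.53, 1.42]
0.31488899260917114 0.0 -70.0 1 [0.12, -0.14, 1.77, -0.0, 1.5, -1.45] [-0.5, 1.0, 1.28, 1.5, 2.53, -1.72]
0.3255028831784239 -20.0 -50.0 0 [0.2, -0.09, 1.73, -0.0, 1.5, 2.12] [-0.49, 0.99, 1.21, 1.61, 2.53, 1.9]
0.3255028831784239 -20.0 -50.0 1 [0.2, -0.09, 1.73, -0.0, 1.5, -1.02] [-0.49, 0.99, 1.21, 1.61, 2.53, -1.24]
0.347663262500
[... 1002 characters left out ...]
-0.0, 1.5, 2.52] [-0.57, 0.78, 1.57, 1.61, 2.32, 1.65]
0.34943023718571764 -20.0 -70.0 0 [0.2, -0.02, 1.66, -0.0, 1.5, 2.12] [-0.56, 0.81, 1.62, 1.54, 2.32, 1.2]
0.34943023718571764 -20.0 -70.0 1 [0.2, -0.02, 1.66, -0.0, 1.5, -1.02] [-0.56, 0.81, 1.62, 1.54, 2.32, -1.94]
0.363173001759415 160.0 90.0 0 [0.02, 0.63, 0.89, 0.0, 1.63, -1.2] [-0.47, 1.08, 1.21, 1.91, 1.99, -2.19]
0.36317300175941547 160.0 90.0 1 [0.02, 0.63, 0.89, -0.0, 1.63, 1.94] [-0.47, 1.08, 1.21, 1.91, 1.99, 0.95]
0.36405741586161966 -180.0 70.0 1 [0.08, 0.67, 0.83, 0.0, 1.64, 1.65] [-0.5, 1.0, 1.27, 1.91, 2.0, 0.64]
0.3640574158616201 -180.0 70.0 0 [0.08, 0.67, 0.83, 0.0, 1.64, -1.49] [-0.5, 1.0, 1.27, 1.91, 2.0, -2.51]
2.1
```

```bash
cat > a.py <<'E'
from h import *
psi=-.221; R=Ro.from_euler('z',psi); pc=np.array([.5505,-.301,0])
p,r=tool(R,pc,1); p[:2]=[.433,-.2746]
move_to(p+[0,0,.12],r); set_gripper(.06); servo_line(p+[0,0,.002],r,.12,max_force=15)
print(get_obs()["tool_pos"],p)
set_gripper(0); o=get_obs(); print(o["finger_gap"],o["grasp_force"],o["t"])
servo_line(p+[0,0,.24],r,.12)
o=get_obs(); print(o["finger_gap"],o["grasp_force"],o["contact_force"],o["wrist_torque"],o["t"])
for c in("side","top"): cv2.imwrite(f"pics/{c}1.png",cv2.cvtColor(read_camera(c),cv2.COLOR_RGB2BGR))
print(find("cup",pc+[0,0,.24],.1),find("cup_grip",p+[0,0,.24],.1))
E
python3 a.py
```

```text
[ 0.4336341  -0.27510325  0.03490326] [ 0.433  -0.2746  0.032 ]
0.012576530200582237 61.287184953689575 7.2833
0.012519613792756751 60.57972550392151 [ 0.49894487  0.14689104 -2.43908196] [ 0.06373025  0.28401279 -0.0365949 ] 9.4167
(array([ 0.549 , -0.3019,  0.2364]), array([ 0.5488, -0.3017,  0.238 ])) (array([ 0.4323, -0.2746,  0.2746]), array([ 0.4308, -0.2757,  0.2782]))
```

View pics/side1.png

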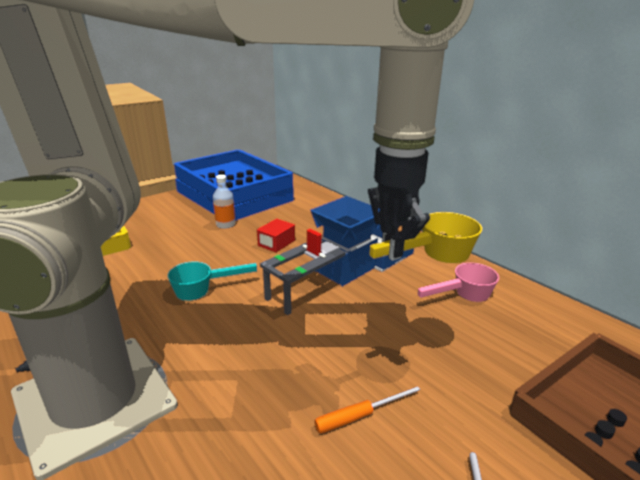

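The cup came up level in the grip, at about (445,237) in the side view, with the other things untouched. Next is the pour.

```bash
cat > p.py <<'E'
from h import *
H=np.array([.634,.041,.17]); psi=np.radians(-20); b=np.radians(-55); d=np.array([np.cos(psi+b),np.sin(psi+b),0])
def tp(th):
    z=.027+max(0,.055*np.cos(th)-.012*np.sin(th))
    return tool(*cuppose(psi,b,th,H-d*.025+[0,0,z]),1)
if __name__=="__main__":
    p,r=tp(0)
    o=get_obs(); q=o["tool_pos"]
    servo_line(p+[0,0,.04],r,.2)
    for a,v in [(20,.12),(40,.12),(60,.1),(70,.06),(80,.06),(90,.06),(100,.06),(110,.06),(120,.06)]:
        servo_line(*tp(np.radians(a)),v); o=get_obs(); print(a,round(o["t"],2),np.round(o["contact_force"],1),o["tool_pos"].round(3))
    sleep(.5)
    for c in("side","top"): cv2.imwrite(f"pics/{c}2.png",cv2.cvtColor(read_camera(c),cv2.COLOR_RGB2BGR))
    a,b2=cv2.imread("pics/side2.png"),cv2.imread("pics/top2.png")
    u=cv2.resize(a[120:360,220:540],(400,300)); v=cv2.resize(b2[110:350,200:520],(400,300)); cv2.imwrite("pics/m2.png",cv2.hconcat([u,v]))
    o=get_obs(); print(o["joints"].round(2),o["contact_force"],o["t"])
E
python3 p.py
```

```text
20 12.54 [-0.2  0.4 -1.7] [0.502 0.154 0.263]
40 13.04 [ 0.3  0.3 -2.1] [0.505 0.142 0.29 ]
60 13.54 [-0.7 -0.1 -2. ] [0.512 0.117 0.305]
70 13.98 [ 0.8 -0.3 -2.1] [0.517 0.101 0.309]
80 14.45 [-0.1 -0.  -2.1] [0.522 0.082 0.31 ]
90 14.95 [-0.  -0.4 -1.5] [0.527 0.062 0.316]
100 15.45 [-0.6  0.2 -1.1] [0.532 0.042 0.318]
110 15.95 [-0.1  0.2 -1.2] [0.538 0.022 0.317]
120 16.45 [ 1.  -0.1 -1.9] [0.543 0.002 0.312]
[-0.52  0.94  1.32  1.57  2.48 -1.43] [ 0.10590114 -0.00614272 -1.69956805] 17.05
```

View pics/m2.png

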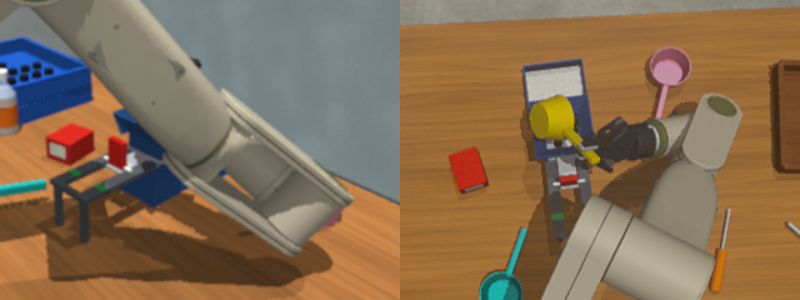

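In the top view the tilted cup is over the funnel at about (550,118), and no stray knobs can be seen. I'll shake once, tip back, and check the cup and the funnel.

```bash
cat > r.py <<'E'
from h import *
from p import tp
for a,v in[(108,.15),(120,.15),(100,.12),(80,.12),(60,.12),(40,.12),(20,.12)]: servo_line(*tp(np.radians(a)),v)
p,r=tp(0); servo_line(p+[0,0,.04],r,.15)
R=Ro.from_euler('z',-.221); g,r=tool(R,np.array([.5505,-.301,0]),1); g[:2]=[.433,-.2746]
servo_line(g+[0,0,.2],r,.2); sleep(.3)
for c in("side","top"): cv2.imwrite(f"pics/{c}3.png",cv2.cvtColor(read_camera(c),cv2.COLOR_RGB2BGR))
a,b=cv2.imread("pics/side3.png"),cv2.imread("pics/top3.png")
cv2.imwrite("pics/m3.png",cv2.hconcat([cv2.resize(a[160:310,280:480],(400,300)),cv2.resize(b[140:290,280:480],(400,300))]))
print(find("cup",np.array([.549,-.302,.2]),.1),find("cup_grip",g+[0,0,.2],.1))
for c in("side","top"):print([(np.round(d["location"],3).tolist(),round(d["conf"],2)) for d in recognise(c,"knob0")][:12])
o=get_obs();print(o["contact_force"],o["wrist_torque"],o["finger_gap"],o["t"],o["tool_pos"])
E
python3 r.py
```

```text
(array([ 0.5488, -0.3009,  0.1997]), array([ 0.5468, -0.3013,  0.2024])) (array([ 0.4334, -0.2776,  0.2372]), array([ 0.4319, -0.2779,  0.2405]))
[([0.508, 0.45, 0.077], 0.49)]
[([0.639, 0.046, 0.101], 0.64), ([0.635, 0.042, 0.115], 0.61), ([0.653, 0.014, 0.129], 0.6), ([0.615, 0.013, 0.112], 0.45)]
[ 0.29057999  0.04512955 -1.29733944] [0.02670437 0.16050586 0.00158217] 0.012828448634894674 23.8 [ 0.43297779 -0.27461965  0.23198504]
```

View pics/m3.png

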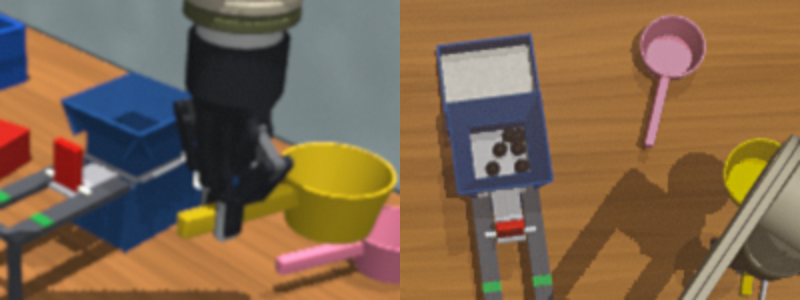

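The top view shows all six knobs on the gate inside the funnel, at about (490–520, 133–168), and the cup empty. I'll set the cup down, release it, look, and then grip the tab.

```bash
cat > d.py <<'E'
from h import *
o=get_obs(); g=o["tool_pos"].copy(); r=o["ee_rot"]
g[2]=.075; servo_line(g,r,.15); g[2]=.033; s=servo_line(g,r,.04,max_force=4); print(s,get_obs()["tool_pos"],get_obs()["contact_force"])
set_gripper(.05); sleep(.2)
g[2]=.2; servo_line(g,r,.15)
y=.08; f=np.array([np.cos(y),np.sin(y),0]); T=np.array([.520,.0316,.130])
c=[[np.pi,0,y+s*np.pi/2] for s in(1,-1)]; r=min(c,key=lambda r:abs(ik(T,r)[5])+9*(ik(T-.08*f,r) is None)); print(r,ik(T,r))
move_to(T+[0,0,.11],r); set_gripper(.042)
for n in("side","top"): cv2.imwrite(f"pics/{n}4.png",cv2.cvtColor(read_camera(n),cv2.COLOR_RGB2BGR))
print(find("cup",np.array([.549,-.302,0]),.1),find("cup_grip",np.array([.433,-.2746,.04]),.1),find("gate_grip",T))
print(get_obs()["t"],get_obs()["finger_gap"])
E
python3 d.py
```

```text
True [ 0.43251407 -0.27433667  0.03401213] [-1.15277213 -0.04460831  5.92709233]Traceback (most recent call last):
  File "d.py", line 7, in <module>
    c=[[np.pi,0,y+s*np.pi/2] for s in(1,-1)]; r=min(c,key=lambda r:abs(ik(T,r)[5])+9*(ik(T-.08*f,r) is None)); print(r,ik(T,r))
                                                ~~~^^^^^^^^^^^^^^^^^^^^^^^^^^^^^^^^^^^^^^^^^^^^^^^^^^^^^^^^^^
  File "d.py", line 7, in <lambda>
    c=[[np.pi,0,y+s*np.pi/2] for s in(1,-1)]; r=min(c,key=lambda r:abs(ik(T,r)[5])+9*(ik(T-.08*f,r) is None)); print(r,ik(T,r))
                                                                       ~~~~~~~^^^
TypeError: 'NoneType' object is not subscriptable
```

```bash
sed -i '3,6d;2d' d.py; sed -i '1a y=.08; f=np.array([np.cos(y),np.sin(y),0]); T=np.array([.520,.0316,.130])' d.py
sed -i 's/^c=.*/r=[r for r in [[np.pi,0,y+s*np.pi\/2] for s in(1,-1)] if ik(T,r) is not None and ik(T-.08*f,r) is not None][0]; print(r,ik(T,r))/' d.py; cat d.py; python3 d.py
```

```text
from h import *
y=.08; f=np.array([np.cos(y),np.sin(y),0]); T=np.array([.520,.0316,.130])
r=[r for r in [[np.pi,0,y+s*np.pi/2] for s in(1,-1)] if ik(T,r) is not None and ik(T-.08*f,r) is not None][0]; print(r,ik(T,r))
move_to(T+[0,0,.11],r); set_gripper(.042)
for n in("side","top"): cv2.imwrite(f"pics/{n}4.png",cv2.cvtColor(read_camera(n),cv2.COLOR_RGB2BGR))
print(find("cup",np.array([.549,-.302,0]),.1),find("cup_grip",np.array([.433,-.2746,.04]),.1),find("gate_grip",T))
print(get_obs()["t"],get_obs()["finger_gap"])
[3.141592653589793, 0, 1.6507963267948966] [-3.77445515e-02  2.67994838e-04  1.83361709e+00  0.00000000e+00
  1.30770757e+00 -1.17744552e-01]
(array([ 0.5508, -0.3004,  0.001 ]), array([ 0.5486, -0.3013,  0.0051])) (array([ 0.432 , -0.2748,  0.0393]), array([ 0.4311, -0.2749,  0.0424])) (array([0.5231, 0.0314, 0.1414]), array([0.5221, 0.0304, 0.1457]))
30.1667 0.04213778438876569
```

View pics/side4.png

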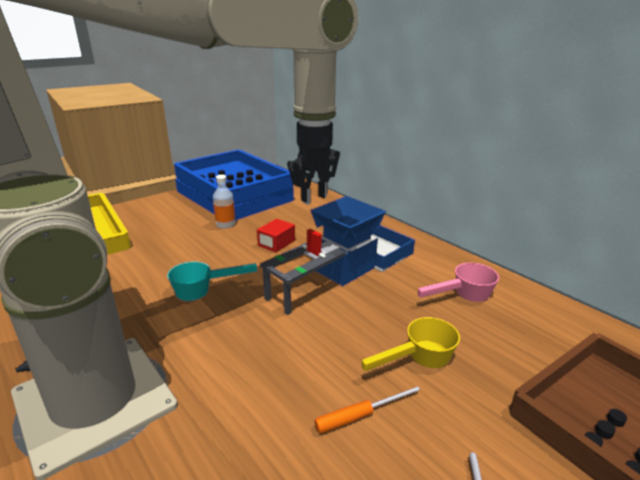

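The yellow cup stands upright, empty and released at (432,342), and the open gripper is above the red tab at (315,241). Now I'll grip the tab and pull.

```bash
cat > g.py <<'E'
from h import *
y=.08; f=np.array([np.cos(y),np.sin(y),0]); T=np.array([.5208,.0313,.130])
r=get_obs()["ee_rot"]; t0=np.array([np.pi,0,y+np.pi/2])
servo_line(T+[0,0,.04],t0,.1); print(servo_line(T,t0,.05,max_force=8))
set_gripper(0); o=get_obs(); print(o["tool_pos"],o["finger_gap"],o["grasp_force"],o["contact_force"],o["t"])
s=servo_line(T-.075*f,t0,.06); sleep(.5)
o=get_obs(); print(o["tool_pos"],o["finger_gap"],o["grasp_force"],o["contact_force"],o["t"])
for n in("side","top"): cv2.imwrite(f"pics/{n}5.png",cv2.cvtColor(read_camera(n),cv2.COLOR_RGB2BGR))
print(find("pointer",np.array([.445,.026,.1])),find("mark",np.array([.445,.026,.1])),find("gate_grip",T-.075*f))
a,b=cv2.imread("pics/side5.png"),cv2.imread("pics/top5.png")
cv2.imwrite("pics/m5.png",cv2.hconcat([cv2.resize(a[200:320,250:410],(400,300)),cv2.resize(b[150:310,250:410],(400,400))[50:350] if 0 else cv2.resize(b[150:306,270:400],(400,300))]))
E
python3 g.py
```

```text
True
[0.52008075 0.03137207 0.13380826] 0.012996939362690694 59.68553602695465 [ 3.91314658 -0.66159795 -2.81407596] 32.05
[0.44977015 0.02561154 0.13368373] 0.012721544784630967 61.66900813579559 [ 8.15255741  2.5119624  12.75766075] 33.9417
([array([0.4477, 0.0258, 0.1056]), None], None) (array([0.4472, 0.0238, 0.1024]), array([0.4485, 0.0257, 0.0991])) ([array([0.4538, 0.0248, 0.1402]), None], None)
```

View pics/m5.png

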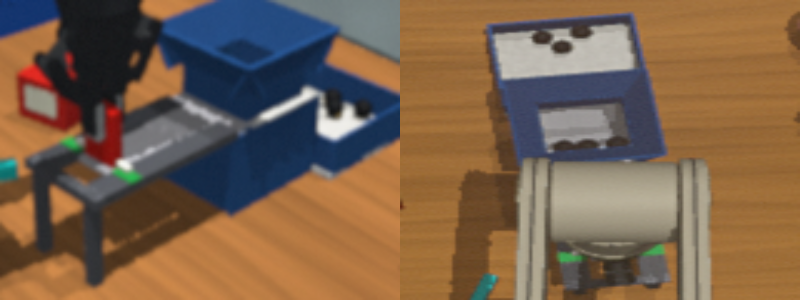

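The pointer's white end, at about (125,163) in the side crop, is about 5 mm short of the green mark at (127,176). Three knobs are in the tray and three still rest on the gate's edge. I'll correct the pull and remove the downward push.

```bash
cat > c.py <<'E'
from h import *
y=.08; f=np.array([np.cos(y),np.sin(y),0]); t0=np.array([np.pi,0,y+np.pi/2])
G0=np.array([.52008,.03137,.1338]); goal=G0-.0755*f; cmd=goal-.0015*f
for k in range(3):
    servo_line(cmd,t0,.03); sleep(.3); o=get_obs(); e=(goal-o["tool_pos"])@f; print(np.round(e*1e3,2),o["contact_force"].round(1),o["tool_pos"].round(4),o["finger_gap"],o["t"]); 
    if abs(e)<.0007: break
    cmd=cmd+e*f
for n in("side","top"): cv2.imwrite(f"pics/{n}6.png",cv2.cvtColor(read_camera(n),cv2.COLOR_RGB2BGR))
print(find("pointer",np.array([.445,.026,.1])),find("mark",np.array([.445,.026,.1])))
a,b=cv2.imread("pics/side6.png"),cv2.imread("pics/top6.png")
cv2.imwrite("pics/m6.png",cv2.hconcat([cv2.resize(a[230:300,255:348],(400,300),interpolation=2),cv2.resize(b[150:306,270:400],(400,300))]))
E
python3 c.py
```

```text
0.62 [ 9.2 -0.9 -6.2] [0.4442 0.0252 0.1338] 0.0132423980328916 34.95
([array([0.4434, 0.0253, 0.1044]), None], None) (array([0.4454, 0.0224, 0.1018]), array([0.4464, 0.0236, 0.0984]))
```

View pics/m6.png

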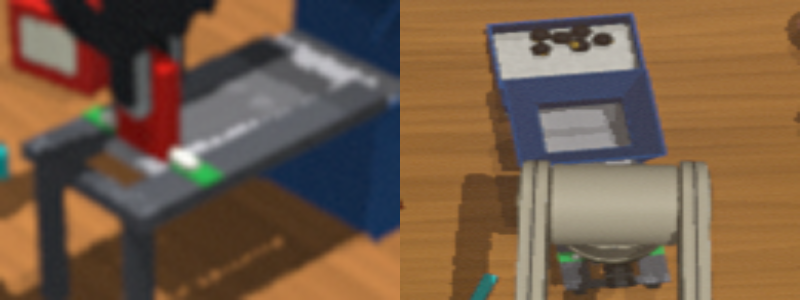

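All six knobs are now in the tray, at about (540–605, 32–48) in the top crop, and the pointer's end (183,157) lies on the green mark (205,175). I'll measure the pointer's travel from the start picture to this one.

```bash
cat > m.py <<'E'
from h import *
from scipy.optimize import least_squares
y=.08; R=Ro.from_euler('z',y); H=np.array([.634,.041,0])
Pm=P("side")
def back(uv,z):
    M=Pm[:,[0,1,3]].copy(); M[:,2]+=Pm[:,2]*z
    w=np.linalg.solve(M,np.r_[uv,1]); return R.inv().apply(np.r_[w[:2]/w[2],z]-H)
for k in("0","6"):
    im=cv2.imread(f"pics/side{k}.png").astype(int); b,g,r=im[...,0],im[...,1],im[...,2]
    gr=(g>r+50)&(g>b+50); wh=(im.min(2)>165)
    for nm,m,x in(("green",gr,-.19),("white",wh,-.115 if k=="0" else -.19)):
        pt=proj("side",H+R.apply([x,-.04 if nm=="green" else -.033,.101])); v,u=np.nonzero(m); s=np.hypot(u-pt[0],v-pt[1])<7
        c=np.array([u[s].mean(),v[s].mean()]) if s.any() else None
        print(k,nm,s.sum(),pt.round(1),c, None if c is None else back(c,.101).round(4))
print(get_obs()["tool_pos"],get_obs()["t"])
E
python3 m.py
```

```text
0 green 40 [301.8 268.8] [300.5 269.5] [-0.1939 -0.0401  0.101 ]
0 white 39 [323.8 255.8] [323.33333333 252.41025641] [-0.1047 -0.0209  0.101 ]
6 green 24 [301.8 268.8] [302.    270.375] [-0.1939 -0.045   0.101 ]
6 white 30 [299.7 267.6] [298.7 265.5] [-0.1856 -0.0249  0.101 ]
[0.44421841 0.02519598 0.13379473] 35.25
```

Run:
```python
from h import *
y=.08; R=Ro.from_euler('z',y); H=np.array([.634,.041,0])
out=[]
for k,x in(("0",-.115),("6",-.190)):
    im=cv2.imread(f"pics/side{k}.png"); c=proj("side",H+R.apply([x,-.03,.1])); u,v=int(c[0]),int(c[1])
    z=cv2.resize(im[v-22:v+23,u-22:u+23],(400,400),interpolation=0); s=400/45
    for dy in np.linspace(-.036,.036,9):   # expected pointer bar outline, top z .102
        for dx in(-.003,.003):
            q=(proj("side",H+R.apply([x+dx,dy,.102]))-[u-22,v-22])*s; cv2.circle(z,tuple(int(a) for a in q),2,(255,0,255),-1)
    for dx in(-.007,.007):
        for dy in (-.049,-.04):
            q=(proj("side",H+R.apply([-.19+dx,dy,.0985]))-[u-22,v-22])*s; cv2.circle(z,tuple(int(a) for a in q),3,(255,255,0),-1)
    out.append(z)
cv2.imwrite("pics/z.png",cv2.hconcat(out))
```

```text
(no output)
```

View pics/z.png

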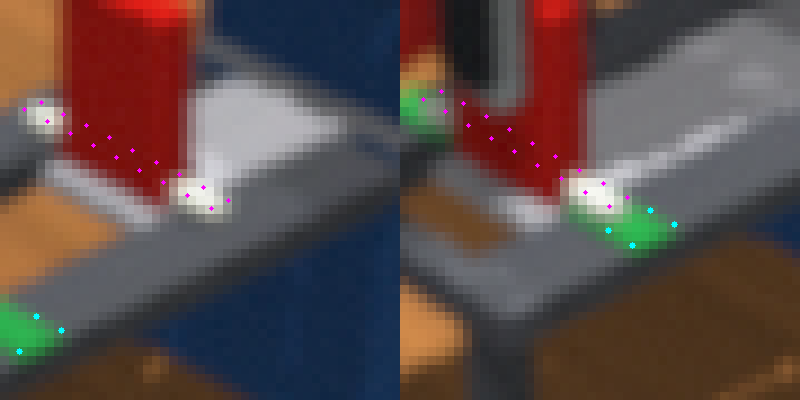

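The white pointer end at (597,195) sits on the green mark at (640,225). Its offset from the predicted outline is the same as with the gate shut, so the travel is about 75 mm. I'm handing in while still gripping the tab.

```bash
python3 -c "
from workcell import *
o=get_obs();print(o['finger_gap'],o['grasp_force'],o['t']);print(hand_in())"
```

```text
0.01277630791787416 61.18481397628784 35.25
the job is handed in; nothing more can be done
None
```

The job is handed in at 35 s: all six knobs are in the tray, the empty cup stands upright and released, and the gripper still holds the gate with the pointer on the green mark (to within about a millimetre by the picture).

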